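Start the last screw-in peg of a hose rail by hand

TASK

One peg of the hose rail still stands proud in its hole, not yet started. Grip it, push it firmly in along its own slope while turning it clockwise, taking fresh grips as needed, until its screw has bitten and the peg has gone in by about three quarters of a turn of thread, 6 mm; then let go of it. Leave the loose tape, screwdriver, glue bottle, mallet, square, offcut and spare peg where they are.

Things in the scene. Friction and masses are not known exactly. Their poses are not given: they have to be found in the camera images.
- rail: Pine rail 520 x 90 x 38 mm, clamped flat on a brown board 580 x 260 x 18 mm. Fixed. Origin: centre of the board's underside, on the table; x across the rail, away from the robot; y along it; z up. Rail's upper face 56 mm over the table. Three peg holes on its centre line at y = -130, 0, 130 mm, any of them the unstarted peg's. Steel holdfast clamps at y = -225 and 225 mm, up to 130 mm high.
- peg_grip (a point): Grip point on the axis of the unstarted peg, 25 mm below its outer end, 105 mm along the axis from the rail's face. Peg: round beech rod 30 mm thick, 104 mm long, dark ring and driver slot at the end, on a bare 12 mm steel screw stud with 26 mm of it in view. Leans 30 degrees from vertical to the rail's -x side (towards the robot). Axes: z outwards along the peg; x and y turn with it.
- peg_end (a point): Centre of the unstarted peg's outer end face, 130 mm along the axis from the rail's face; axes as peg_grip. Seen from here it must be turned clockwise. The peg only slides along and turns about its axis; lifted (20 mm at most) it slides back down. A push of 10 to 20 N while turning is right; turning it then takes about 0.15 N m. Turned anticlockwise under a push it backs out.
- peg_depth (a joint): How far the peg stands in along its axis, m: 0 at the start, growing inwards. A push alone makes the wood under its point give about 1 mm per 4 to 5 N, and springs back. Pushed with over about 8 to 10 N while turned clockwise, the thread cuts and feeds 8 mm a turn (1 mm per 45 degrees), and this stays. With a lighter push it turns idly. Under push this reads feed plus give.
- fitted_a: A peg of the same rail already fully driven, 30 mm thick, leaning alike; its end stands 92 mm along the slope from the rail's face (the unstarted one: 130 mm). Fixed. Origin: centre of its hole's mouth on the rail's face; z up.
- fitted_b: The second fully driven peg, like fitted_a.
- tape: Loose dark teal tape measure, 62 x 66 x 36 mm, on the board behind the rail. Origin: centre of its underside.
- driver: Loose screwdriver 200 mm long with a slate grey handle, lying on the board behind the rail. Origin: under its middle.
- glue: Loose white glue bottle with an orange cap, 62 mm thick, 170 mm tall, standing on the table to the robot's right. Origin: centre of its underside.
- mallet: Loose rubber mallet, head 70 x 120 x 55 mm, wooden handle, about 255 mm long, lying on the table to the left. Origin: on the table under the handle near the head.
- offcut: Loose pine offcut 150 x 70 x 38 mm on the table to the right. Origin: centre of its underside.
- square: Loose try square, dark wooden stock 110 mm, steel blade 180 mm, lying flat on the table to the left. Origin: under the middle of the stock.
- spare_peg: Loose spare peg, 30 mm thick, lying in a slate grey tray to the right of the robot. Origin: under its middle.

How it is judged:
By the outcome, as a careful person would: the job done as asked, in the order asked, and still so for the second after the job is handed in, with the robot touching nothing.
It also fails if it takes over 58 s, if anything falls off the work surface, if the arm or the gripper's body presses on something with over 40 N, if the wrist force passes 120 N, or if a joint passes its speed limit or range.

ROBOT

A 6-joint arm with a two-finger parallel gripper is mounted at the origin on the work surface. World frame = base frame: x ahead of the robot, y to its left, z up, the work surface at z = 0. Lengths are in m, angles in rad, forces in N, time in s.
With the tool pointing down it reaches from about 0.225 to 0.875 m from the base axis. Payload 3.4 kg.
Tool frame: the origin (TCP) lies where the fingers leave the gripper's body, on its centre line; the fingertips stand 73 mm ahead of it and the grasp point (between the pads) lies 54 mm ahead of it; z points along the fingers, y is the direction in which the jaws open and shut (so a half turn about z gives the same grasp; the last joint's range is limited). The gripper opens to 85 mm and grips with 20 to 120 N. Pads are 22 mm wide; open, the fingers measure 114 mm over their backs; the gripper's body (76 mm by 85 mm) begins 54 mm behind the grasp point. The pads swing forward as they close: fully open they stand 13 mm farther back than shut.
Start: joints at [-1.363, 0.276, 1.505, -0, 1.361, -0.121], TCP at [0.186, -0.544, 0.304] pointing down, gripper open.
Joint ranges: [-2.89, 2.89], [-0.75, 2.08], [0.22, 2.7], [-1.18, 4.32], [0.11, 2.71], [-2.7, 2.7]. Speed limits (rad/s): [2.57, 2.57, 3.14, 3.14, 3.14, 3.14].

INTERFACE

Orientations are given as a 3x3 rotation matrix whose columns are the frame's x, y, z axes.
In Python, from rig import arm, read_camera gives the robot as it stands.
- The arm moves only by the tool servo_tool, never from a script. Its argument "increments" is text: rows parted by semicolons, each of 7 numbers parted by spaces: the shift along the tool's x, y, z in mm, then the turn, a rotation vector about the tool's x, y, z in rad, then the finger opening in mm, from 0 to 85.4. A call has 1 to 12 rows; each row is the pose to reach, as a shift and turn from the pose measured when the call began, along the tool's axes at that moment; what a row does not reach only later rows make up. A row lasts 1/8 s, in which the tool goes at most 62.5 mm and 10.7 degrees, less where a joint would pass 70% of its speed; a pose out of reach is approached as far as the arm can. A call with a gripper value outside its range is refused whole. The fingers move at their own pace and stop on an object; "squeeze" is the grip in N (left out, the last holds). Time passes only in rows, so rows that repeat a pose let the fingers close. It gives the time, the measured TCP pose, the force and the opening at its end, in the units of the state.
- arm.read_state(): the state, without advancing time (a new reading comes with each control period).
- read_camera(name): name is "scene" or "top" or "wrist"; returns a dict with "image" (384x512x3 uint8, red, green, blue), "fovy" (degrees; the focal length in pixels is half the picture's height over the tangent of half this angle, whatever the lens; pixels are square), "cx", "cy" (the principal point, pixels), "cam_to_world" (4x4, takes a point from camera to world coordinates); the wrist camera has in their place "tool_from_camera" (4x4, takes a point from camera to tool coordinates, whose origin is the TCP and whose axes are the flange's). Camera axes: x right, y down, z forward; pixel columns grow to the right and rows downward; lengths in m; the calibration is good to about 2 mm. A picture is of the moment at which its call begins: read the wrist's pose just before it. There is no depth.
- arm.sign_off(): hands the job in, once; it reports no verdict.
The state is a dict: "time": time; "joint_pos": joint angles; "joint_vel": joint speeds; "tau": joint torques, N m; "ee_pos": TCP position; "eef_rot": TCP orientation; "force": force on the tool from outside, world axes, zero at the start; "wrist_torque": the same for the moment, N m; "opening": opening from 0.0 (shut) to 1.0 (fully open).
Only numpy, scipy, OpenCV 4.12 (cv2) and the standard library are available. Lean on these libraries where they do the work, as an engineer would, in place of code of your own. Each camera call takes 0.05 s, during which the arm holds its last target.

## Working session

There is one attempt and no reset: what is moved stays moved. The work goes in short steps, Python scripts to look and compute and a tool call to move; the robot and the scene stay as the last step left them, time stands still between calls to the robot, and variables do not carry over. Pictures are saved under pics/ and viewed, and the job is handed in when it is done.

Besides the shell and the picture viewer there is one more tool, called after ">>>" in YAML: its name, and indented under it one key for each argument. servo_tool: Moves the arm, as the interface text tells. Its arguments: {"type":"object","properties":{"increments":{"type":"string"},"squeeze":{"type":"number"}},"required":["increments"]}

```bash
mkdir -p pics
cat > h.py <<'E'
import numpy as np,cv2
from rig import arm, read_camera
def snap(n,f,crop=None,s=1):
    c=read_camera(n);im=c["image"][:,:,::-1].copy()
    np.savez("pics/"+f+".npz",**{k:v for k,v in c.items()})
    if crop: x0,y0,x1,y1=crop; im=im[y0:y1,x0:x1]
    cv2.imwrite("pics/"+f+".png",cv2.resize(im,None,fx=s,fy=s,interpolation=cv2.INTER_CUBIC)); return c
def K(c):
    f=192/np.tan(np.radians(c["fovy"])/2); return np.array([[f,0,c["cx"]],[0,f,c["cy"]],[0,0,1.]])
def ray(c,u,v,M=None):
    M=c["cam_to_world"] if M is None else M
    d=M[:3,:3]@np.linalg.inv(K(c))@[u,v,1]; return M[:3,3],d/np.linalg.norm(d)
def onz(c,u,v,z,M=None):
    o,d=ray(c,u,v,M); return o+d*(z-o[2])/d[2]
def proj(c,p,M=None):
    M=c["cam_to_world"] if M is None else M
    q=np.linalg.inv(M)@np.append(p,1); q=K(c)@q[:3]; return q[:2]/q[2]
E
python3 - <<'E'
from h import *
print(arm.read_state())
for n in("scene","top"):
    c=snap(n,n+"0",None,1.5); print(n,c["fovy"],c["cx"],c["cy"],c["cam_to_world"].round(3).tolist())
E
```

```text
{'time': 0.0, 'joint_pos': array([-1.36301965e+00,  2.76602542e-01,  1.50617540e+00, -1.29601037e-05,
        1.36071922e+00, -1.21047195e-01]), 'joint_vel': array([5.66188631e-05, 1.05312137e-03, 6.72480459e-04, 1.13018850e-03,
       8.95380549e-04, 1.70469002e-04]), 'tau': array([-9.85957704e-04, -4.16787779e+01, -2.45806825e+01, -5.42121034e-04,
        1.11663993e-02,  9.89001947e-07]), 'ee_pos': array([ 0.18556332, -0.54379117,  0.30301846]), 'eef_rot': array([[ 9.46421972e-01,  3.22932326e-01, -4.05273426e-04],
       [ 3.22932507e-01, -9.46420167e-01,  1.86092923e-03],
       [ 2.17395261e-04, -1.89210027e-03, -9.99998186e-01]]), 'force': array([-0.57669446, -0.03886348, -0.86128804]), 'wrist_torque': array([ 0.01067543, -0.02322071,  0.05735538]), 'opening': 1.0023666038974506}
scene 44.78126108187395 259.0911366942273 193.75667962518727 [[-0.425, 0.565, -0.708, 1.731], [0.905, 0.27, -0.328, 0.494], [0.006, -0.78, -0.626, 1.14], [0.0, 0.0, 0.0, 1.0]]
top 49.85174976584333 252.3193192886403 190.89167995557526 [[-0.0, -0.999, 0.035, 0.508], [-1.0, -0.0, -0.008, -0.038], [0.008, -0.035, -0.999, 1.823], [0.0, 0.0, 0.0, 1.0]]
```

View pics/scene0.png

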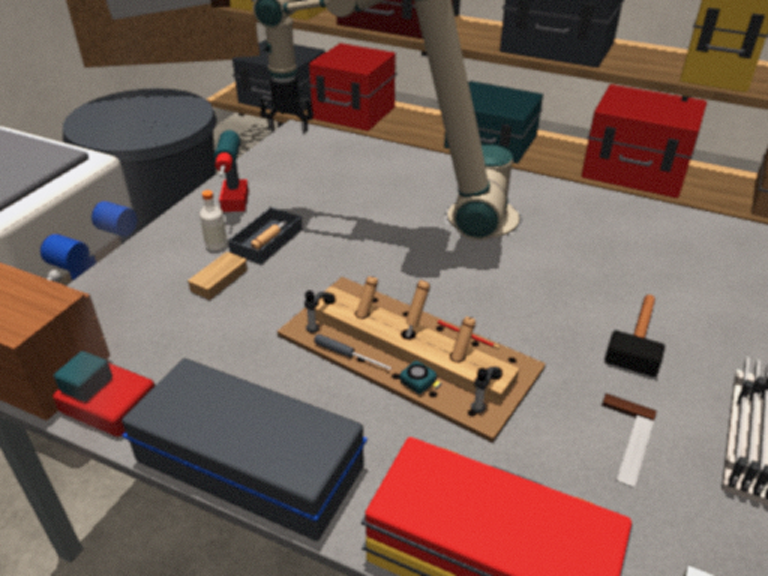

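View pics/top0.png

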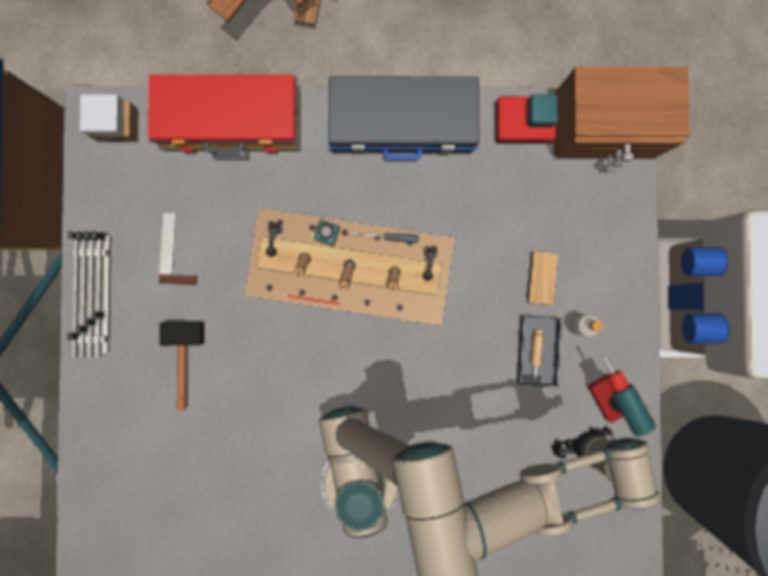

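Run:
```python
from h import *
for n,cr in(("top",(155,130,310,225)),("scene",(180,175,370,300))):
    c=dict(np.load("pics/%s0.npz"%n)); im=c["image"][:,:,::-1]; x0,y0,x1,y1=cr
    s=4 if n=="scene" else 5
    cv2.imwrite("pics/%sz.png"%n,cv2.resize(im[y0:y1,x0:x1],None,fx=s,fy=s,interpolation=cv2.INTER_CUBIC))
```

```text
(no output)
```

View pics/topz.png

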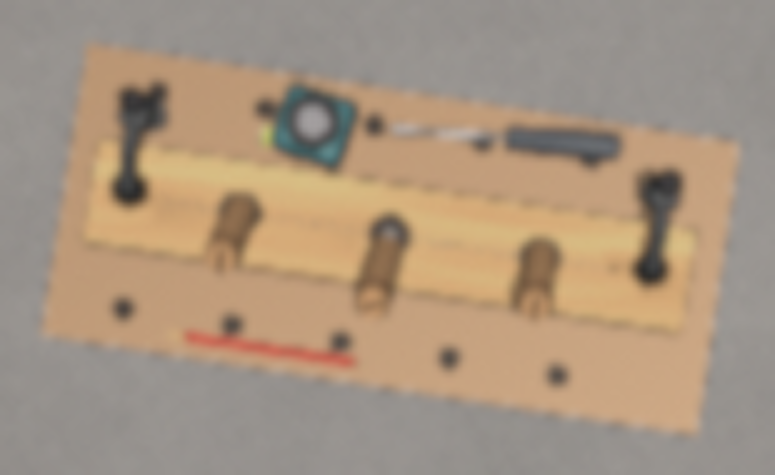

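View pics/scenez.png

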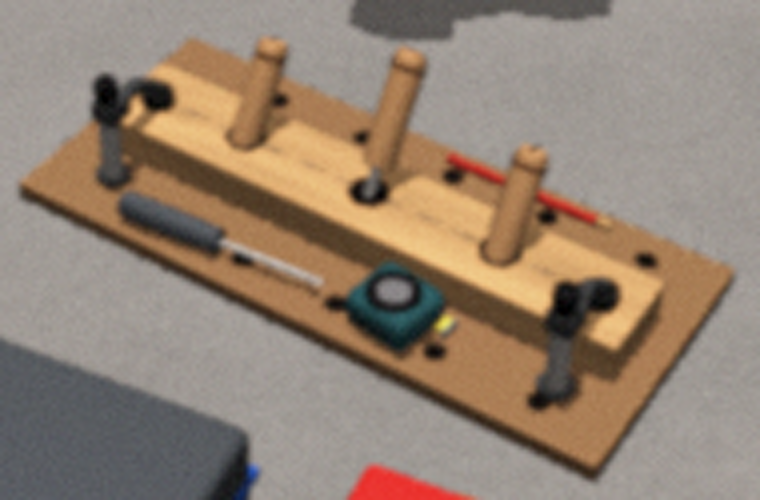

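```bash
cat > fit.py <<'E'
from h import *
from scipy.optimize import least_squares
T=dict(np.load("pics/top0.npz"));S=dict(np.load("pics/scene0.npz"))
def z(px,s,x0,y0): return [(px[0]+.5)/s-.5+x0,(px[1]+.5)/s-.5+y0]
a=np.array
hx,hy=.13,.29
obs=[(T,z(p,5,155,130),a(q)) for p,q in [((90,43),(hx,hy,.018)),((740,143),(hx,-hy,.018)),((697,433),(-hx,-hy,.018)),((43,335),(-hx,hy,.018)),
 ((103,142),(.045,.26,.056)),((693,230),(.045,-.26,.056)),((680,330),(-.045,-.26,.056)),((85,240),(-.045,.26,.056))]]
obs+=[(S,z(p,4,180,175),a(q)) for p,q in [((194,38),(-hx,-hy,.018)),((735,270),(-hx,hy,.018)),((597,470),(hx,hy,.018)),((20,187),(hx,-hy,.018)),((164,66),(-.045,-.26,.056)),((663,285),(-.045,.26,.056)),((620,352),(.045,.26,.056))]]
def P(v,q):
    c,s=np.cos(v[2]),np.sin(v[2]); return a([v[0]+c*q[0]-s*q[1],v[1]+s*q[0]+c*q[1],q[2]])
f=lambda v,o:np.concatenate([proj(c,P(v,q))-p for c,p,q in o])
tilt=lambda L,y:a([-L*.5,y,.056+L*np.cos(np.pi/6)])
if __name__=="__main__":
    for o in(obs[:8],obs[8:],obs):
        r=least_squares(f,[.55,0,0.],args=(o,),loss="soft_l1"); print(r.x.round(4),np.abs(r.fun).max().round(2))
        print(f(r.x,o).reshape(-1,2).round(1).tolist())
    v=r.x
    print("tip",P(v,tilt(.13,0)),"grip",P(v,tilt(.105,0)),"hole",P(v,(0,0,.056)))
    for c,n,s,x0,y0 in((T,"top",5,155,130),(S,"scene",4,180,175)):
        im=cv2.imread("pics/%sz.png"%n)
        for q in [tilt(0,0),tilt(.13,0),tilt(.092,.13),tilt(.092,-.13),tilt(0,.13),tilt(0,-.13)]:
            u=(proj(c,P(v,q))-[x0,y0]+.5)*s-.5; cv2.circle(im,tuple(int(k) for k in u),3,(0,0,255),-1)
        cv2.imwrite("pics/%sf.png"%n,im)
E
python3 fit.py
```

```text
[ 0.6306  0.0325 -0.1502] 1.09
[[-0.4, -0.1], [0.3, -0.3], [0.3, 0.4], [-0.3, 0.1], [-0.8, -0.8], [1.1, -0.2], [0.6, 0.5], [-0.5, 0.3]]
[ 0.6333  0.0362 -0.1511] 1.25
[[-0.5, -0.0], [0.7, 0.4], [0.3, 0.3], [-0.5, -0.7], [-0.5, -0.9], [1.3, -0.1], [-0.4, 0.0]]
[ 0.6316  0.0345 -0.1514] 1.3
[[-0.8, -0.4], [-0.1, -0.4], [-0.2, 0.2], [-0.8, -0.2], [-1.3, -1.1], [0.6, -0.4], [0.1, 0.4], [-1.0, 0.0], [-0.6, -0.4], [0.4, -0.1], [-0.1, -0.2], [-0.7, -1.1], [-0.7, -1.3], [0.9, -0.6], [-0.8, -0.5]]
tip [0.56738031 0.04431784 0.1685833 ] grip [0.57973736 0.04243282 0.14693267] hole [0.63163697 0.03451569 0.056     ]
```

View pics/topf.png

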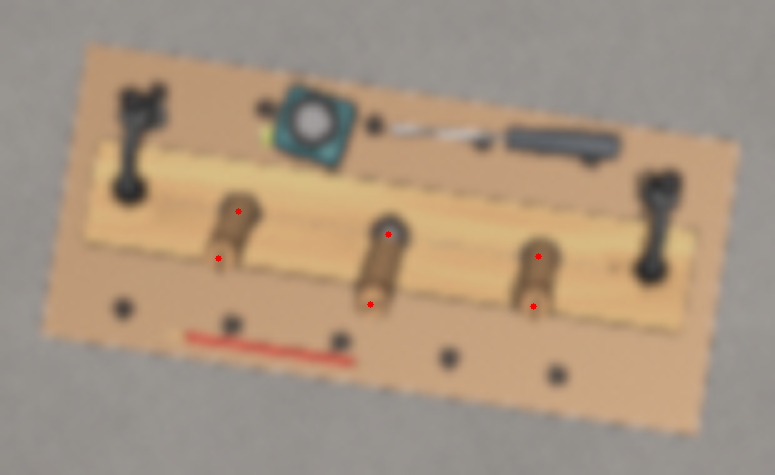

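View pics/scenef.png

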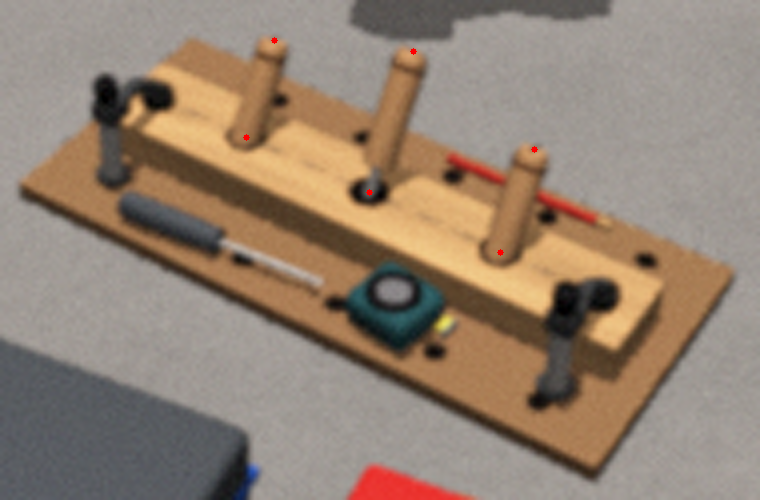

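```bash
cat >> h.py <<'E'
from scipy.spatial.transform import Rotation as Ro
YAW=-.1514; HOLE=np.array([.6316,.0345,.056])
def geom(psi=0,yaw=YAW):
    c,s=np.cos(yaw),np.sin(yaw); z=np.array([.5*c,.5*s,-np.cos(np.pi/6)]); y=np.array([np.cos(np.pi/6)*c,np.cos(np.pi/6)*s,.5])
    R=np.column_stack([np.cross(y,z),y,z]); return R@Ro.from_rotvec([0,0,psi]).as_matrix()
def togo(p,R):
    s=arm.read_state(); Rc=s["eef_rot"]; d=Rc.T@(p-s["ee_pos"])*1000; r=Ro.from_matrix(Rc.T@R).as_rotvec()
    print("togo mm",d.round(1),"rot",r.round(4),"j",s["joint_pos"].round(3)); return d,r
def tcp_at(L,hole=HOLE,yaw=YAW):  # TCP with grasp point L along axis from face
    z=geom(0,yaw)[:,2]; return hole-z*(L+.054)
E
python3 - <<'E'
from h import *
c=dict(np.load("pics/top0.npz"))
print(onz(c,585/1.5,325/1.5,.15), tcp_at(.225))
s=arm.read_state(); R=s["eef_rot"]
d,r=togo(tcp_at(.225)+[0,0,0],geom())
E
```

```text
[ 0.46188331 -0.60874099  0.15      ] [0.49369576 0.05553971 0.29762109]
togo mm [ 485.1 -467.8    6.4] rot [-0.4715  0.2842 -1.0649] j [-1.363  0.277  1.506 -0.     1.361 -0.121]
```

>>> servo_tool:
  increments: "60 -60 -40 -0.04 0.02 -0.1 85;120 -120 -40 -0.1 0.06 -0.25 85;180 -175 -40 -0.15 0.1 -0.4 85;240 -230 -40 -0.2 0.12 -0.5 85;300 -290 -30 -0.3 0.17 -0.65 85;350 -340 -20 -0.35 0.2 -0.8 85;400 -390 -10 -0.4 0.23 -0.9 85;450 -430 0 -0.44 0.26 -1.0 85;485 -468 6 -0.4715 0.284 -1.065 85;485 -468 6 -0.4715 0.284 -1.065 85;485 -468 6 -0.4715 0.284 -1.065 85"

```text
time: 1.48
ee_pos: [0.4936, 0.0578, 0.2978]
eef_rot: [[0.15, 0.856, 0.495], [0.989, -0.13, -0.075], [-0.0, 0.5, -0.866]]
force: [1.0, -1.0, 0.2]
opening: 0.994
```

Run:
```python
from h import *
d,r=togo(tcp_at(.225),geom())
s=arm.read_state()
c=snap("wrist","w1",None,1.5); print(c["fovy"],c["cx"],c["cy"],c["tool_from_camera"].round(4).tolist())
M=np.eye(4);M[:3,:3]=s["eef_rot"];M[:3,3]=s["ee_pos"];M=M@c["tool_from_camera"];np.save("pics/w1M.npy",M)
z=geom()[:,2]
for L in(0,.105,.13): print(L,proj(c,HOLE-z*L,M)*1.5)
```

```text
togo mm [-2.2  0.3  0.4] rot [ 0.0005 -0.      0.001 ] j [ 0.03  -0.024  1.984 -0.146  0.67   0.271]
58.426563046120656 252.03961410233006 193.0114667284848 [[0.0017, -0.956, -0.2934, 0.0747], [1.0, 0.0017, 0.0005, 0.001], [0.0, -0.2934, 0.956, -0.0705], [0.0, 0.0, 0.0, 1.0]]
0 [376.7032161  247.58230815]
0.105 [376.26512749 293.00524691]
0.13 [376.10512921 309.59456626]
```

View pics/w1.png

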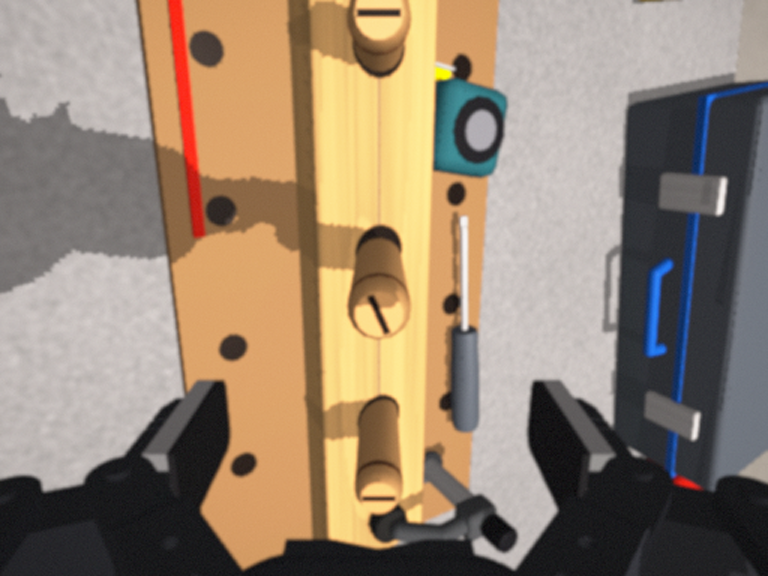

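Run:
```python
from h import *
c=dict(np.load("pics/w1.npz")); im=c["image"][:,:,::-1]
im=cv2.resize(im[140:240,210:300],None,fx=6,fy=6,interpolation=cv2.INTER_CUBIC)
M=np.load("pics/w1M.npy"); z=geom()[:,2];R=geom()
for L,r in((.13,.015),(0,0.018)):
  for a in np.linspace(0,6.28,60):
    b=R@[np.cos(a),np.sin(a),0]
    if L==0: b=np.array([np.cos(a),np.sin(a),0])
    u=(proj(c,HOLE-z*L+b*r,M)-[210,140]+.5)*6-.5; cv2.circle(im,tuple(int(k) for k in u),1,(0,0,255),-1)
cv2.imwrite("pics/w1z.png",im)
```

```text
(no output)
```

View pics/w1z.png

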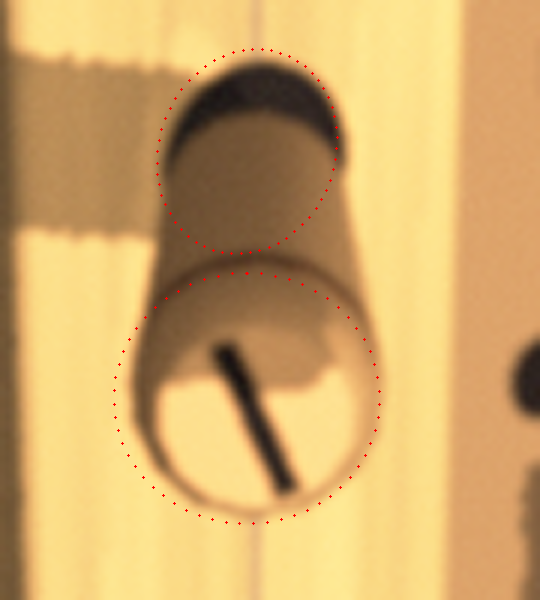

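>>> servo_tool:
  increments: "-2 0 0 0 0 -0.18 85;-2 0 0 0 0 -0.36 85;-2 0 0 0 0 -0.54 85;-2 0 0 0 0 -0.72 85;-2 0 0 0 0 -0.9 85;-2 0 0 0 0 -1.08 85;-2 0 0 0 0 -1.26 85;-2 0 0 0 0 -1.44 85"

```text
time: 2.52
ee_pos: [0.4956, 0.0626, 0.297]
eef_rot: [[-0.832, 0.249, 0.496], [0.25, 0.966, -0.067], [-0.496, 0.068, -0.866]]
force: [0.1, -0.0, 0.8]
opening: 0.995
```

>>> servo_tool:
  increments: "0 0 0 0 0 -0.18 85;0 0 0 0 0 -0.36 85;0 0 0 0 0 -0.54 85;0 0 0 0 0 -0.72 85;0 0 0 0 0 -0.9 85;0 0 0 0 0 -1.08 85;0 0 0 0 0 -1.2 85;0 0 0 0 0 -1.2 85"

```text
time: 3.52
ee_pos: [0.4952, 0.0623, 0.2966]
eef_rot: [[-0.535, -0.684, 0.495], [-0.809, 0.584, -0.067], [-0.243, -0.437, -0.866]]
force: [-0.5, -0.2, 0.8]
opening: 1.001
```

```bash
cat > ov.py <<'E'
from h import *
import sys
def ov(name,hole=HOLE,half=55,Lend=.13):
    s=arm.read_state(); c=snap("wrist",name,None,1.5)
    M=np.eye(4);M[:3,:3]=s["eef_rot"];M[:3,3]=s["ee_pos"];M=M@c["tool_from_camera"];np.save("pics/%sM.npy"%name,M)
    R=geom();z=R[:,2]; ce=proj(c,hole-z*Lend,M); print("end",ce,"hole",proj(c,hole,M))
    x0=int(max(0,min(511-2*half,ce[0]-half)));y0=int(max(0,min(383-2*half,ce[1]-half)))
    im=cv2.resize(c["image"][:,:,::-1][y0:y0+2*half,x0:x0+2*half],None,fx=5,fy=5,interpolation=cv2.INTER_CUBIC)
    for L,r in((Lend,.015),(0,.018),(Lend,0.0)):
      for a in np.linspace(0,6.28,60):
        b=R@[np.cos(a),np.sin(a),0] if L else np.array([np.cos(a),np.sin(a),0])
        u=(proj(c,hole-z*L+b*r,M)-[x0,y0]+.5)*5-.5; cv2.circle(im,tuple(int(k) for k in u),1,(0,0,255),-1)
    cv2.imwrite("pics/%sz.png"%name,im); print("crop",x0,y0)
E
python3 - <<'E'
from ov import *
togo(tcp_at(.225),geom(-2.67)); ov("w2")
E
```

```text
togo mm [ 6.  -3.4 -1.2] rot [ 0.0041  0.0072 -0.0225] j [ 0.036 -0.02   1.984 -0.138  0.666 -2.377]
end [247.26868906 193.58826548] hole [248.40743694 155.32988359]
crop 192 138
```

View pics/w2z.png

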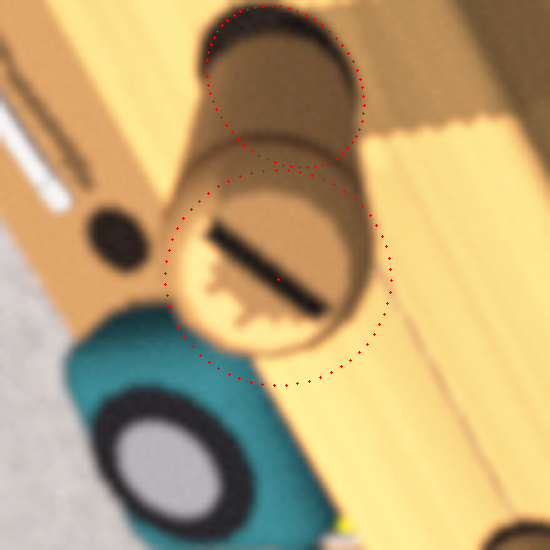

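```bash
sed -i 's/HOLE=np.array.*/HOLE=np.array([.6321,.0327,.056])/' h.py
python3 - <<'E'
from ov import *
togo(tcp_at(.165),geom(-2.65))
E
```

```text
togo mm [ 7.8 -4.9 59.2] rot [ 0.004   0.0074 -0.0031] j [ 0.036 -0.02   1.983 -0.138  0.665 -2.376]
```

>>> servo_tool:
  increments: "8 -5 0 0.004 0.0074 0 85;8 -5 20 0.004 0.0074 0 85;8 -5 45 0.004 0.0074 0 85;8 -5 59 0.004 0.0074 0 85;8 -5 59 0.004 0.0074 0 85"

```text
time: 4.2
ee_pos: [0.5235, 0.0486, 0.2447]
eef_rot: [[-0.54, -0.682, 0.492], [-0.808, 0.585, -0.076], [-0.236, -0.438, -0.867]]
force: [-0.2, -0.4, 0.3]
opening: 0.999
```

Run:
```python
from ov import *
togo(tcp_at(.105),geom(-2.65)); ov("w3",half=80)
```

```text
togo mm [-1.  -0.4 59.3] rot [ 0.0018 -0.0018 -0.0036] j [ 0.004  0.077  2.029 -0.155  0.525 -2.377]
end [252.65010264 243.67304878] hole [252.11357155 178.88994311]
crop 172 163
```

View pics/w3z.png

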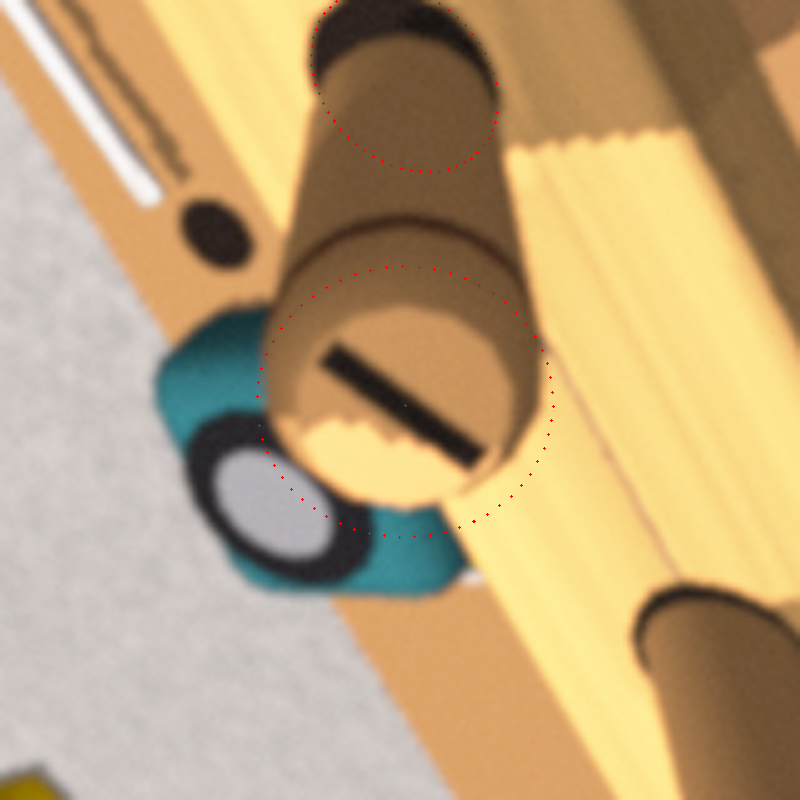

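View pics/w3.png

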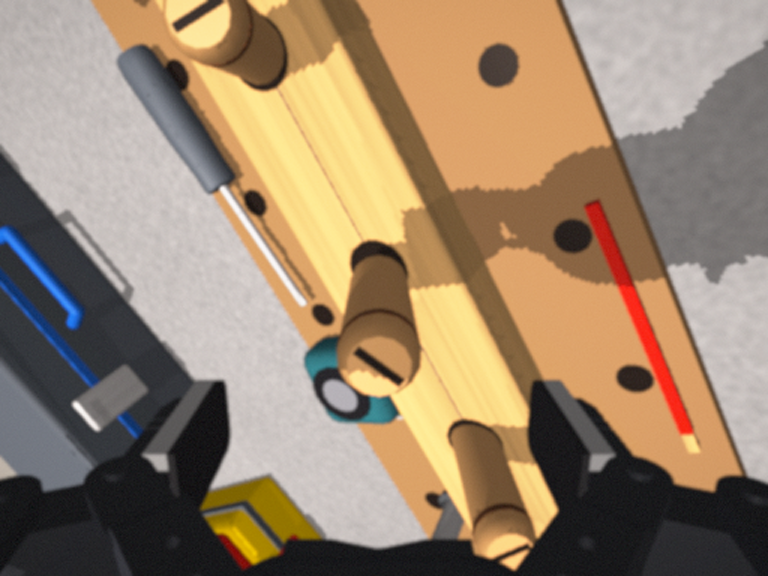

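>>> servo_tool:
  increments: "-1 -0.4 15 0.0018 -0.0018 0 85;-1 -0.4 30 0.0018 -0.0018 0 85;-1 -0.4 45 0.0018 -0.0018 0 85;-1 -0.4 59 0.0018 -0.0018 0 85;-1 -0.4 59 0.0018 -0.0018 0 85"

```text
time: 4.88
ee_pos: [0.5535, 0.0447, 0.1932]
eef_rot: [[-0.54, -0.682, 0.493], [-0.808, 0.585, -0.075], [-0.237, -0.439, -0.867]]
force: [-0.5, -0.1, -0.1]
opening: 0.995
```

Run:
```python
from ov import *
togo(tcp_at(.105),geom(-2.65)); s=arm.read_state(); print(s["force"],s["time"])
```

```text
togo mm [-0.1 -0.3 -0.4] rot [ 0.0011 -0.0008 -0.0034] j [-0.006  0.187  2.056 -0.192  0.388 -2.342]
[-0.49610902 -0.09394268 -0.06068279] 4.875
```

>>> servo_tool:
  increments: "0 0 0 0 0 0 60;0 0 0 0 0 0 40;0 0 0 0 0 0 20;0 0 0 0 0 0 15;0 0 0 0 0 0 15;0 0 0 0 0 0 15"
  squeeze: 40

```text
time: 5.62
ee_pos: [0.5534, 0.0448, 0.1933]
eef_rot: [[-0.54, -0.682, 0.493], [-0.808, 0.585, -0.075], [-0.237, -0.439, -0.867]]
force: [-1.1, 0.7, 2.1]
opening: 0.344
```

```bash
cat >> h.py <<'E'
def st(psi=None):
    s=arm.read_state();R=s["eef_rot"];G=geom()
    gp=s["ee_pos"]+.054*R[:,2]
    L=-(gp-HOLE)@G[:,2]; lat=G.T@(gp-HOLE)*1000
    ps=np.arctan2(*( (G.T@R)[[1,0],0]))
    print("t %.2f L %.2fmm lat(x,y) %.1f %.1f psi %.3f(%.1fdeg) Ftool %s Faxis(out+) %.1f Tz %.3f T %s op %.3f"%(s["time"],L*1000,lat[0],lat[1],ps,np.degrees(ps),(R.T@s["force"]).round(1),-s["force"]@G[:,2],s["wrist_torque"]@R[:,2],(R.T@s["wrist_torque"]).round(2),s["opening"]),"j",s["joint_pos"].round(2))
E
python3 -c "
from h import *
st()"
```

```text
t 5.62 L 104.75mm lat(x,y) 0.1 -0.3 psi -2.647(-151.6deg) Ftool [-0.5  0.2 -2.4] Faxis(out+) 2.4 Tz 0.026 T [-0.42 -0.02  0.03] op 0.344 j [-0.01  0.19  2.06 -0.19  0.39 -2.34]
```

>>> servo_tool:
  increments: "0 0 0 0 0 0 10;0 0 0 0 0 0 10;0 0 1 0 0 0 10;0 0 2 0 0 0 10;0 0 3 0 0 0 10;0 0 3 0 0 0 10"
  squeeze: 90

```text
time: 6.38
ee_pos: [0.5545, 0.0447, 0.1915]
eef_rot: [[-0.54, -0.682, 0.494], [-0.808, 0.585, -0.075], [-0.237, -0.44, -0.866]]
force: [-8.0, 2.2, 11.2]
opening: 0.331
```

```bash
python3 -c "
from h import *
st()"
```

```text
t 6.38 L 102.58mm lat(x,y) 0.2 -0.2 psi -2.647(-151.6deg) Ftool [ -0.1   1.8 -13.8] Faxis(out+) 13.8 Tz 0.000 T [-0.6   0.08  0.  ] op 0.331 j [-0.01  0.19  2.06 -0.19  0.38 -2.34]
```

>>> servo_tool:
  increments: "0 0 1.2 0 0 0.12 10;0 0 1.4 0 0 0.24 10;0 0 1.5 0 0 0.36 10;0 0 1.7 0 0 0.48 10;0 0 1.8 0 0 0.6 10;0 0 2.0 0 0 0.72 10;0 0 2.1 0 0 0.8 10"

```text
time: 7.25
ee_pos: [0.5552, 0.0444, 0.1906]
eef_rot: [[-0.865, -0.086, 0.494], [-0.141, 0.987, -0.076], [-0.482, -0.136, -0.866]]
force: [-8.6, 0.9, 11.2]
opening: 0.33
```

```bash
python3 -c "
from h import *
st()"
```

```text
t 7.25 L 101.48mm lat(x,y) -0.0 -0.0 psi -1.845(-105.7deg) Ftool [  1.9   0.1 -14. ] Faxis(out+) 14.0 Tz -0.116 T [ 0.05  0.61 -0.12] op 0.330 j [-0.01  0.19  2.06 -0.2   0.38 -1.54]
```

>>> servo_tool:
  increments: "0 0 1.1 0 0 0.13 10;0 0 1.3 0 0 0.26 10;0 0 1.4 0 0 0.39 10;0 0 1.6 0 0 0.52 10;0 0 1.8 0 0 0.65 10;0 0 1.9 0 0 0.78 10;0 0 2.1 0 0 0.91 10;0 0 2.3 0 0 1.04 10;0 0 2.4 0 0 1.17 10;0 0 2.6 0 0 1.3 10;0 0 2.8 0 0 1.43 10"

```text
time: 8.62
ee_pos: [0.5557, 0.044, 0.1888]
eef_rot: [[-0.203, 0.845, 0.494], [0.958, 0.275, -0.077], [-0.201, 0.458, -0.866]]
force: [-9.4, -0.1, 11.7]
opening: 0.331
```

```bash
python3 -c "
from h import *
st()"
```

```text
t 8.62 L 99.61mm lat(x,y) -0.5 -0.5 psi -0.411(-23.6deg) Ftool [ -0.6  -2.6 -14.8] Faxis(out+) 14.8 Tz -0.089 T [ 0.88  0.05 -0.09] op 0.331 j [-0.01  0.2   2.06 -0.2   0.38 -0.1 ]
```

>>> servo_tool:
  increments: "0 0 1.0 0 0 0.13 10;0 0 1.2 0 0 0.26 10;0 0 1.3 0 0 0.39 10;0 0 1.5 0 0 0.52 10;0 0 1.7 0 0 0.65 10;0 0 1.8 0 0 0.78 10;0 0 2.0 0 0 0.91 10;0 0 2.2 0 0 1.04 10;0 0 2.3 0 0 1.17 10;0 0 2.5 0 0 1.3 10;0 0 2.7 0 0 1.43 10"

```text
time: 10.0
ee_pos: [0.5562, 0.044, 0.187]
eef_rot: [[0.81, 0.317, 0.493], [0.403, -0.912, -0.076], [0.426, 0.261, -0.866]]
force: [-9.1, 3.2, 10.5]
opening: 0.329
```

```bash
python3 -c "
from h import *
st()"
```

```text
t 10.00 L 97.82mm lat(x,y) -0.3 -1.0 psi 1.023(58.6deg) Ftool [ -1.6  -3.  -13.9] Faxis(out+) 13.9 Tz -0.079 T [ 0.97 -0.44 -0.08] op 0.329 j [-0.01  0.2   2.06 -0.2   0.37  1.34]
```

>>> servo_tool:
  increments: "0 0 1.0 0 0 0.13 10;0 0 1.2 0 0 0.26 10;0 0 1.3 0 0 0.39 10;0 0 1.5 0 0 0.52 10;0 0 1.7 0 0 0.65 10;0 0 1.8 0 0 0.78 10;0 0 2.0 0 0 0.91 10;0 0 2.2 0 0 1.06 10;0 0 2.2 0 0 1.06 10"

```text
time: 11.12
ee_pos: [0.5569, 0.0442, 0.1859]
eef_rot: [[0.672, -0.552, 0.494], [-0.599, -0.797, -0.076], [0.436, -0.245, -0.866]]
force: [-8.0, 3.4, 10.2]
opening: 0.329
```

```bash
python3 -c "
from h import *
st()"
```

```text
t 11.12 L 96.56mm lat(x,y) 0.0 -0.9 psi 2.084(119.4deg) Ftool [ -2.9  -0.8 -13. ] Faxis(out+) 13.0 Tz 0.047 T [ 0.17 -0.78  0.05] op 0.329 j [-0.01  0.2   2.06 -0.2   0.37  2.4 ]
```

>>> servo_tool:
  increments: "0 0 -0.5 0 0 0 10;0 0 -1.2 0 0 0 10;0 0 -1.8 0 0 0 10;0 0 -1.8 0 0 0 10"

```text
time: 11.62
ee_pos: [0.556, 0.0444, 0.1875]
eef_rot: [[0.672, -0.552, 0.494], [-0.599, -0.797, -0.076], [0.436, -0.245, -0.866]]
force: [-3.5, 2.3, 2.2]
opening: 0.327
```

```bash
python3 -c "
from h import *
st()"
```

```text
t 11.62 L 98.34mm lat(x,y) 0.1 -0.9 psi 2.084(119.4deg) Ftool [-2.8 -0.4 -3.9] Faxis(out+) 3.9 Tz 0.011 T [ 0.17 -0.56  0.01] op 0.327 j [-0.01  0.2   2.06 -0.2   0.37  2.4 ]
```

>>> servo_tool:
  increments: "0 0 -0.4 0 0 0 10;0 0 -0.4 0 0 0 25;0 0 -0.4 0 0 0 50;0 0 -0.4 0 0 0 85;0 0 -0.4 0 0 0 85;0 0 -0.4 0 0 0 85;0 0 -0.4 0 0 0 85"
  squeeze: 20

```text
time: 12.5
ee_pos: [0.5558, 0.0444, 0.1877]
eef_rot: [[0.672, -0.552, 0.494], [-0.599, -0.797, -0.076], [0.436, -0.245, -0.866]]
force: [-0.3, -0.1, 0.2]
opening: 0.992
```

```bash
python3 -c "
from h import *
st()"
```

```text
t 12.50 L 98.70mm lat(x,y) 0.1 -1.0 psi 2.084(119.4deg) Ftool [-0.1  0.2 -0.4] Faxis(out+) 0.4 Tz -0.011 T [-0.09 -0.15 -0.01] op 0.992 j [-0.01  0.2   2.06 -0.2   0.37  2.4 ]
```

Released; back off along the axis and check the slot and end with the wrist camera.

>>> servo_tool:
  increments: "0 0 -15 0 0 0 85;0 0 -35 0 0 0 85;0 0 -60 0 0 0 85;0 0 -90 0 0 0 85;0 0 -120 0 0 0 85;0 0 -120 0 0 0 85"

```text
time: 13.25
ee_pos: [0.4965, 0.0539, 0.2949]
eef_rot: [[0.669, -0.55, 0.5], [-0.599, -0.797, -0.075], [0.44, -0.249, -0.863]]
force: [0.0, -0.5, 0.1]
opening: 0.99
```

>>> servo_tool:
  increments: "0 0 0 0 0 -0.18 85;0 0 0 0 0 -0.36 85;0 0 0 0 0 -0.54 85;0 0 0 0 0 -0.72 85;0 0 0 0 0 -0.9 85;0 0 0 0 0 -1.08 85;0 0 0 0 0 -1.26 85;0 0 0 0 0 -1.44 85;0 0 0 0 0 -1.62 85;0 0 0 0 0 -1.8 85;0 0 0 0 0 -1.98 85;0 0 0 0 0 -2.084 85"

```text
time: 14.75
ee_pos: [0.4963, 0.0538, 0.2938]
eef_rot: [[0.147, 0.854, 0.498], [0.989, -0.127, -0.075], [-0.001, 0.504, -0.864]]
force: [-0.0, -0.2, 0.8]
opening: 0.996
```

Run:
```python
from ov import *
st(); ov("w4",Lend=.124); snap("scene","s4",(180,175,370,300),4)
```

```text
t 14.75 L 220.65mm lat(x,y) 0.4 0.1 psi -0.004(-0.2deg) Ftool [-0.2  0.4 -0.7] Faxis(out+) 0.7 Tz -0.038 T [ 0.28  0.05 -0.04] op 0.996 j [ 0.02 -0.02  1.99 -0.14  0.65  0.25]
end [249.63081882 203.33863327] hole [249.91396475 164.42746418]
crop 194 148
```

View pics/w4z.png

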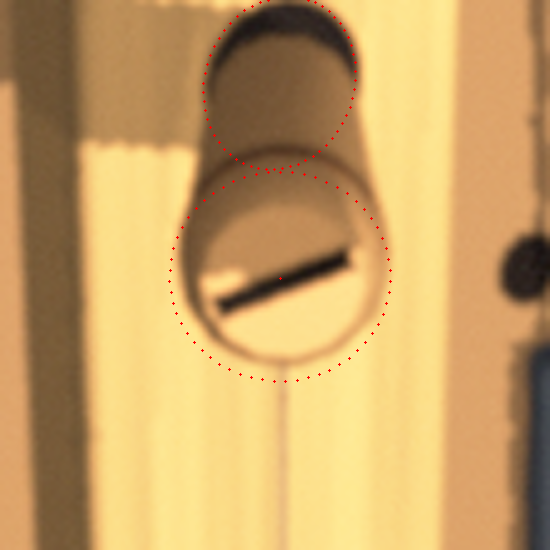

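View pics/s4.png

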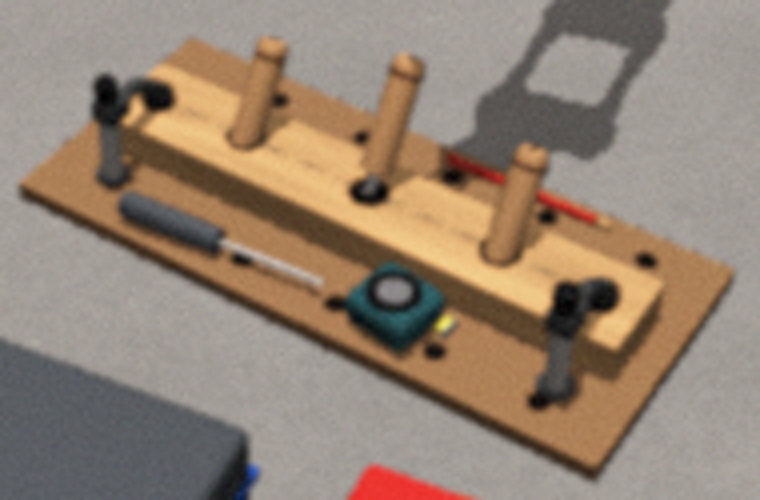

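Run:
```python
from h import *
print(arm.sign_off(), arm.read_state()["time"])
```

```text
the job is handed in; nothing more can be done
the job is handed in; nothing more can be done
```

The middle peg was the unstarted one, and it is now screwed in by about 6 mm. I gripped it on its own slope, pushed with about 13–15 N, and turned it 271° clockwise in one grip. I then eased off the push, let go and backed clear before handing in at about 15 s.

- **Feed:** depth followed the 8 mm-a-turn thread at each stage. By the turn angle it went in 6.0 mm, and by the gripper's position after easing off about 6.1 mm.
- **Turn:** in the wrist camera the driver slot has turned about 274°, which fits the 271° within the camera's perspective. The peg end lies where a 6 mm lower peg should.
- **Force and contact:** with the gripper open, the force read about zero. The highest push read at the ends of the moves was about 15 N.
- **Loose things:** the final scene picture shows the tape and screwdriver in the same places. I did not take a last picture of the glue bottle, mallet, square, offcut or spare peg, but the arm kept well clear of them.

No check failed. The first position estimate of the peg was about 2 mm off, and I corrected it from the wrist pictures before gripping. While turning, the grip drifted sideways by up to about 1 mm, with 3 N or less of side force.

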